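# Feel along the rim for the hidden catch and release the fuse tray

### The job

The blue-fronted fuse tray of the bench power unit is held shut by a sprung catch sunk in a notch somewhere along the raised rim on top of the unit. With the fingertips, touch the white pad at the left end of the rim, run the fingertips along the grey rim from there until you find the notch, and press the catch down inside it so that the tray springs fully out; then let the catch come back up and move clear, leaving the tray out. Nothing is to be grasped, and the meter, the metal hub and the screwdriver stay where they are.

Things in the scene. Friction and masses are not known exactly. Their poses are not given: they have to be found in the camera images.
- unit: bench power unit, white box 180 (x, depth) x 290 (y, width) x 70 mm high, fixed to the bench; origin at the centre of its underside; front (tray, display) faces its own -x, left end is +y. A raised rim, 20 mm deep (x -89 to -69 mm), runs along the whole front of its top; the rim's top is 92 mm above the bench, 22 mm above the flat deck behind it
- pad: white start pad, the left end of the rim: 22 mm deep (x), 71 mm long (y), at unit y +75 to +146 mm; fixed; origin at the centre of its top face, 92.8 mm above the bench (0.8 mm proud of the grey rim)
- ledge: grey rim between the white pad and the dark right end cap (cap 0.8 mm proud): 150 mm long (unit y -75 to +75), 20 mm deep; origin at the middle of this stretch, on its top face; axes as the unit's. The notch, a gap 44 mm wide (y) through the rim's whole depth, has its centre anywhere from y -45 to +18 mm from this origin; it varies and is not given: find it by feel or sight
- catch (a joint): how far the grey catch is pressed down, m: 0 up, 0.008 fully down. It fills the notch's floor, its top 8 mm below the rim's top when up. A spring returns it (1.6 N at the start, 4.8 N fully down, up to 1 N more while it holds the tray). It lets the tray go at about 0.005
- tray (a joint): how far the fuse tray has come out of the unit's front (along the unit's -x), m: 0 shut and locked, 0.045 fully out. The spring drives it out in about half a second once released. Tray 124 mm wide, top 54 mm above the bench, well below the rim; no handle
- meter: handheld meter, green, 160 x 78 x 38 mm, lying loose on the bench to the left of the unit; origin at the centre of its underside
- hub: aluminium coupling hub, ring 38 mm across and 24 mm tall, standing loose on the unit's deck behind the rim; origin at the centre of its underside
- driver: screwdriver with orange handle, lying loose on the bench to the right of the unit; origin at its middle

How it is judged:
By the outcome, as a careful person would: the job done as asked, in the order asked, and still so for the second after the job is handed in, with the robot touching nothing.
It also fails if it takes over 58 s, if anything falls off the work surface, if the arm or the gripper's body presses on something with over 40 N, if the wrist force passes 120 N, or if a joint passes its speed limit or range.

### The arm

A 6-joint arm with a two-finger parallel gripper is mounted at the origin on the work surface. World frame = base frame: x ahead of the robot, y to its left, z up, the work surface at z = 0. Lengths are in m, angles in rad, forces in N, time in s.
With the tool pointing down it reaches from about 0.25 to 0.725 m from the base axis. Payload 4 kg.
Tool frame: the origin (TCP) lies between the finger pads; the fingertips stand 11 mm ahead of it and the grasp point (between the pads) lies 8 mm behind it (tcp_to_tips is the z of the fingertips in the tool frame, in m); z points along the fingers, y is the direction in which the jaws open and shut (so a half turn about z gives the same grasp; the last joint's range is limited). The gripper opens to 85 mm and grips with 20 to 120 N. Pads are 22 mm wide; open, the fingers measure 114 mm over their backs; the gripper's body (76 mm by 85 mm) begins 54 mm behind the grasp point. The pads swing forward as they close: fully open they stand 13 mm farther back than shut.
Start: joints at [-1.164, 0.241, 0.005, 1.335, 0, 1.571], TCP at [0.198, -0.459, 0.203] pointing down, gripper open.
Joint ranges: [-2.72, 2.72], [-1.05, 1.87], [-1.09, 1.28], [-1.99, 2.15], [-1.42, 1.44], [-3.14, 3.14]. Speed limits (rad/s): [2.79, 2.79, 3.14, 3.14, 3.14, 3.14].

### API

Orientations are given as a unit quaternion [x, y, z, w].
In Python, from workcell import * gives the robot as it stands.
- The arm moves only by the tool move_arm, never from a script. Its argument "moves" is a list that holds one entry, the list of rows, each a list of 7 numbers: the shift along the world's x, y, z in units of 500 mm (1.0 is 500 mm), then the turn, a rotation vector about the world's x, y, z in units of 30 degrees (1.0 is 30 degrees), then the closure, from -1 (fully open) to 1 (shut), so that 0 is half open. A call has 1 to 8 rows; each row shifts and turns the pose as measured when the row begins; what a row does not reach is not made up. A row lasts 1/12 s, in which the tool goes at most 41.7 mm and 7.16 degrees, less where a joint would pass 70% of its speed; a pose out of reach is approached as far as the arm can. A call with a number of a shift or a turn outside -1 to 1 is refused whole. A call with a gripper value outside its range is refused whole. The fingers move at their own pace and stop on an object; the grip force is fixed at half the most. Time passes only in rows, so rows that do not move let the fingers close. It gives the time, the measured TCP pose, the force and the opening at its end, in the units of the state.
- get_obs(): the state, without advancing time (a new reading comes with each control period).
- camera(name): name is "side" or "top"; returns a dict with "pixels" (384x512x3 uint8, red, green, blue), "range_z" (384x512 float32, m along the optical axis (not along the pixel's ray), 0 where there is no reading), "fx", "fy", "cx", "cy" (pixels), "extrinsics" (4x4, takes a point from camera to world coordinates). Camera axes: x right, y down, z forward; pixel columns grow to the right and rows downward; lengths in m; the calibration is good to about 2 mm. A picture is of the moment at which its call begins.
- job_done(): hands the job in, once; it reports no verdict.
The state is a dict: "clock": time; "joint_pos": joint angles; "joint_vel": joint speeds; "tau": joint torques, N m; "eef_pos": TCP position; "tool_rot": TCP orientation; "ft_force": force on the tool from outside, world axes, zero at the start; "ft_torque": the same for the moment, N m; "grip_width": finger opening in m.
Only numpy, scipy, OpenCV 4.12 (cv2) and the standard library are available. Lean on these libraries where they do the work, as an engineer would, in place of code of your own. Each camera call takes 0.05 s, during which the arm holds its last target.

## Working session

There is one attempt and no reset: what is moved stays moved. The work goes in short steps, Python scripts to look and compute and a tool call to move; the robot and the scene stay as the last step left them, time stands still between calls to the robot, and variables do not carry over. Pictures are saved under pics/ and viewed, and the job is handed in when it is done.

Besides the shell and the picture viewer there is one more tool, called after "Request:" by a JSON object that holds its "name" and its "arguments". move_arm: Moves the arm, as the interface text tells. Shifts and turns lie within -1 to 1; 1 stands for 500 mm of shift or 30 degrees of turn. Its arguments: {"type":"object","properties":{"moves":{"type":"array","items":{"type":"array","items":{"type":"array","items":{"type":"number"}}}}},"required":["moves"]}

```bash
mkdir -p pics; python3 - <<'E'
from workcell import *
import cv2,numpy as np
o=get_obs();print({k:np.round(v,3) for k,v in o.items()})
for n in("side","top"):
    c=camera(n);cv2.imwrite(f"pics/{n}0.png",cv2.resize(c["pixels"][:,:,::-1],(800,600)));np.savez(f"{n}0.npz",**c)
    print(n,c["fx"],c["cx"],c["cy"],np.round(c["extrinsics"],3).tolist())
E
```

```text
{'clock': np.float64(0.0), 'joint_pos': array([-1.164,  0.241,  0.004,  1.335, -0.   ,  1.571]), 'joint_vel': array([ 0.002,  0.   , -0.001, -0.002, -0.   ,  0.001]), 'tau': array([-2.0000e-03, -3.7231e+01,  2.5241e+01,  1.7000e-02, -0.0000e+00,
       -0.0000e+00]), 'eef_pos': array([ 0.198, -0.459,  0.202]), 'tool_rot': array([ 0.979,  0.202, -0.   , -0.001]), 'ft_force': array([ 0.019, -0.353,  0.5  ]), 'ft_torque': array([ 0.031, -0.013,  0.036]), 'grip_width': np.float64(0.085)}
side 477.26040616059413 252.7603471103586 183.1797347518576 [[-0.71, -0.397, 0.582, -0.06], [-0.704, 0.405, -0.583, 0.686], [-0.005, -0.824, -0.567, 0.73], [0.0, 0.0, 0.0, 1.0]]
top 446.70437658261363 244.17002000879597 197.34369616069046 [[0.01, -0.999, 0.048, 0.576], [-1.0, -0.009, 0.018, 0.02], [-0.017, -0.048, -0.999, 0.968], [0.0, 0.0, 0.0, 1.0]]
```

View pics/side0.png

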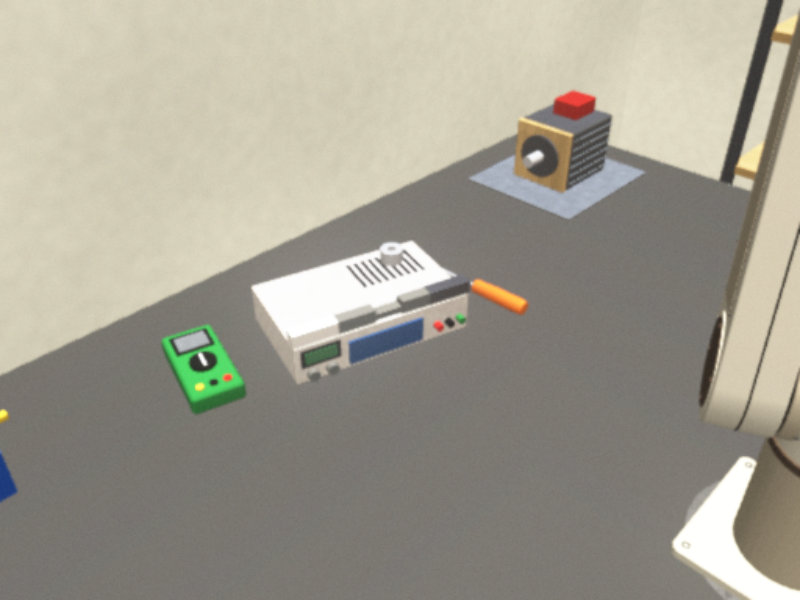

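View pics/top0.png

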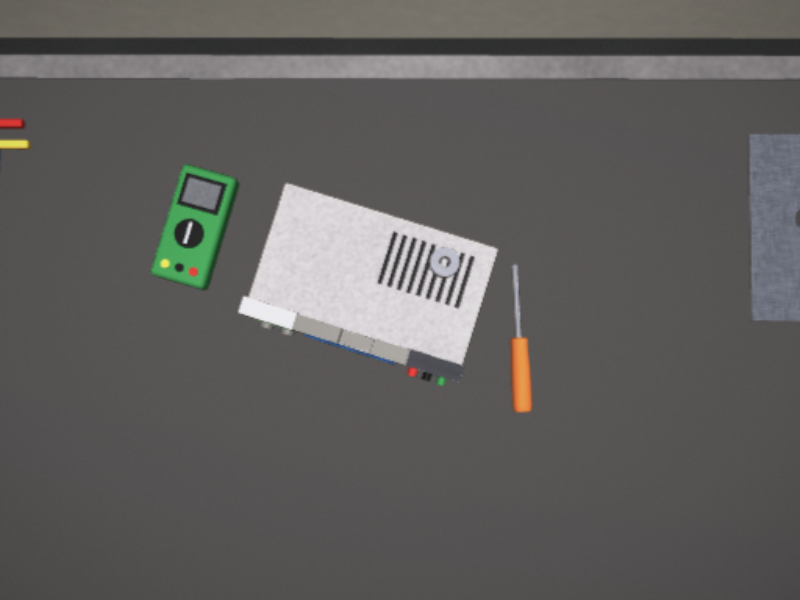

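The top view shows the unit turned about -17°. The pad is near (268,312), the grey rim runs from (297,322) to (408,357), the notch is at about (341–373, 340) and the cap is near (435,365). I'll enlarge the rim and measure it.

```bash
python3 - <<'E'
import cv2,numpy as np
c=np.load("top0.npz");p=c["pixels"][:,:,::-1]
x0,y0=145,180
cv2.imwrite("pics/crop.png",cv2.resize(p[y0:y0+70,x0:x0+160],None,fx=5,fy=5,interpolation=cv2.INTER_CUBIC))
s=np.load("side0.npz");q=s["pixels"][:,:,::-1]
cv2.imwrite("pics/crops.png",cv2.resize(q[150:250,155:310],None,fx=5,fy=5,interpolation=cv2.INTER_CUBIC))
E
```

```text
(no output)
```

View pics/crop.png

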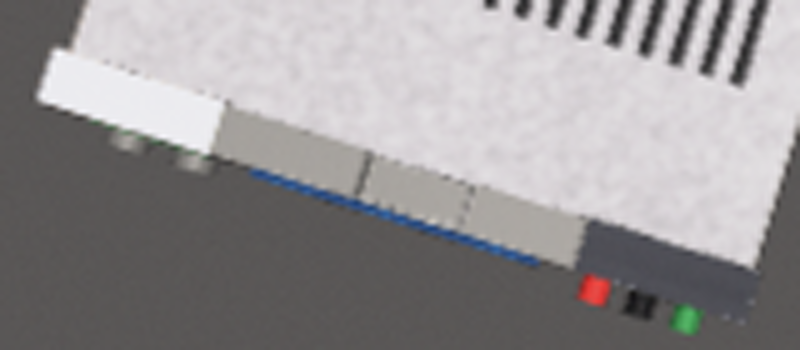

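View pics/crops.png

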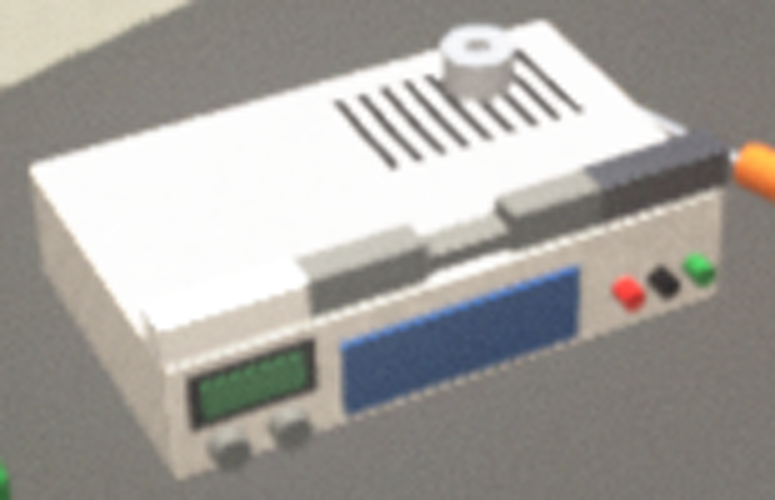

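```bash
cat > h.py <<'E'
import numpy as np
c=np.load("top0.npz");E=c["extrinsics"]
def pt(u,v,z):
    u=(u+.5)/5-.5+145;v=(v+.5)/5-.5+180
    d=E[:3,:3]@np.array([(u-c["cx"])/c["fx"],(v-c["cy"])/c["fy"],1]);o=E[:3,3]
    return o+d*(z-o[2])/d[2]
E
python3 - <<'E'
from h import *
P={}
for n,(b,f,z) in dict(padL=((55,47),(38,100),.0928),padR=((228,101),(212,154),.0928),nL=((370,152),(358,196),.092),nR=((473,185),(462,228),.092),capL=((585,218),(575,270),.0928),capR=((757,270),(745,322),.0928)).items():
    B,F=pt(*b,z),pt(*f,z);P[n]=(B+F)/2;print(n,B.round(4),F.round(4),P[n].round(4),np.linalg.norm(B-F).round(4))
d=P["capR"]-P["padL"];print(np.linalg.norm(d[:2]),np.degrees(np.arctan2(d[1],d[0])))
u=d[:2]/np.linalg.norm(d[:2]);
for n in P:print(n,((P[n]-P["padR"])[:2]@u).round(4))
rz=c["range_z"]
# depth check
vs,us=np.nonzero(rz>0)
X=np.c_[(us-c["cx"])/c["fx"],(vs-c["cy"])/c["fy"],np.ones(len(us))]*rz[vs,us][:,None]
W=X@E[:3,:3].T+E[:3,3]
o=P["padR"][:2];n=np.array([-u[1],u[0]])
s=(W[:,:2]-o)@u;t=(W[:,:2]-o)@n
for a in np.arange(-.07,.226,.006):
    m=(abs(s-a)<.003)&(abs(t)<.006)&(W[:,2]<.15)
    print(round(a,3),m.sum(),np.median(W[m,2]).round(4) if m.any() else None)
m=(t>.03)&(t<.1)&(s>0)&(s<.1)&(W[:,2]>.05);print("deck",np.median(W[m,2]))
print("ang joint",np.degrees(np.arctan2(n[1],n[0])))
E
```

```text
padL [0.633  0.2098 0.0928] [0.6121 0.2161 0.0928] [0.6226 0.213  0.0928] 0.0219
padR [0.6124 0.1411 0.0928] [0.5915 0.1471 0.0928] [0.6019 0.1441 0.0928] 0.0217
nL [0.5929 0.085  0.092 ] [0.5756 0.0895 0.092 ] [0.5842 0.0873 0.092 ] 0.0179
nR [0.5803 0.0444 0.092 ] [0.5634 0.0486 0.092 ] [0.5719 0.0465 0.092 ] 0.0174
capL [5.679e-01 4.000e-04 9.280e-02] [0.5475 0.0042 0.0928] [0.5577 0.0023 0.0928] 0.0207
capR [ 0.5483 -0.0668  0.0928] [ 0.528  -0.0622  0.0928] [ 0.5381 -0.0645  0.0928] 0.0208
0.2900700731876437 -106.91666508576418
padL -0.0719
padR 0.0
nL 0.0595
nR 0.1021
capL 0.1485
capR 0.2182
-0.07 15 0.0932
-0.064 18 0.0936
-0.058 17 0.0939
-0.052 20 0.0936
-0.046 18 0.093
-0.04 18 0.0941
-0.034 18 0.0931
-0.028 20 0.0939
-0.022 19 0.094
-0.016 17 0.0931
-0.01 18 0.0939
-0.004 20 0.0938
0.002 18 0.0916
0.008 18 0.0924
0.014 18 0.0922
0.02 18 0.0923
0.026 18 0.0931
0.032 19 0.0922
0.038 17 0.0923
0.044 20 0.0928
0.05 18 0.0923
0.056 24 0.092
0.062 16 0.0845
0.068 17 0.0844
0.074 20 0.0849
0.08 18 0.0842
0.086 18 0.0848
0.092 19 0.0844
0.098 17 0.0848
0.104 18 0.091
0.11 18 0.092
0.116 19 0.0923
0.122 19 0.0926
0.128 19 0.0923
0.134 19 0.0928
0.14 19 0.0922
0.146 18 0.0928
0.152 19 0.0936
0.158 20 0.093
0.164 19 0.0934
0.17 20 0.0935
0.176 19 0.0928
0.182 19 0.0929
0.188 17 0.0928
0.194 18 0.0927
0.2 19 0.0934
0.206 20 0.093
0.212 18 0.094
0.218 17 0.0933
0.224 0 None
deck 0.07063040529788822
ang joint -16.91666508576418
```

The images and the depth agree. The notch runs 59–102 mm past the pad's end, so its centre is at unit y of about -6 mm and world (0.578, 0.067). I'll shut the fingers, turn the jaws across the rim and move over the pad at (0.612, 0.179).

```bash
python3 - <<'E'
import workcell
print([n for n in dir(workcell) if n[0]!='_'], getattr(workcell,'tcp_to_tips',None))
E
```

```text
['Unreachable', 'camera', 'get_obs', 'job_done', 'tcp_to_tips'] 0.011
```

Request:
{"name": "move_arm", "arguments": {"moves": [[[0.04, 0.064, 0, 0, 0, 0.083, 1], [0.04, 0.064, 0, 0, 0, 0.083, 1], [0.04, 0.064, 0, 0, 0, 0.083, 1], [0.04, 0.064, 0, 0, 0, 0.083, 1], [0.04, 0.064, 0, 0, 0, 0.083, 1], [0.04, 0.064, 0, 0, 0, 0.083, 1], [0.04, 0.064, 0, 0, 0, 0.083, 1], [0.04, 0.064, 0, 0, 0, 0.083, 1]]]}}

```text
clock: 0.77
eef_pos: [0.3561, -0.1967, 0.1973]
tool_rot: [0.93, 0.367, -0.002, -0.003]
ft_force: [0.5, -0.4, -0.6]
grip_width: -0.0
```

Request:
{"name": "move_arm", "arguments": {"moves": [[[0.043, 0.063, 0, 0, 0, 0.085, 1], [0.043, 0.063, 0, 0, 0, 0.085, 1], [0.043, 0.063, 0, 0, 0, 0.085, 1], [0.043, 0.063, 0, 0, 0, 0.085, 1], [0.043, 0.063, 0, 0, 0, 0.085, 1], [0.043, 0.063, 0, 0, 0, 0.085, 1], [0.043, 0.063, 0, 0, 0, 0.085, 1], [0.043, 0.063, 0, 0, 0, 0.085, 1]]]}}

```text
clock: 1.43
eef_pos: [0.5307, 0.0709, 0.1951]
tool_rot: [0.845, 0.535, -0.005, -0.003]
ft_force: [1.2, -0.3, -0.4]
grip_width: 0.0
```

Request:
{"name": "move_arm", "arguments": {"moves": [[[0.04, 0.054, 0, 0, 0, 0.07, 1], [0.04, 0.054, -0.03, 0, 0, 0.07, 1], [0.04, 0.054, -0.04, 0, 0, 0.07, 1], [0.04, 0.054, -0.04, 0, 0, 0.07, 1], [0, 0, -0.02, 0, 0, 0, 1], [0, 0, 0, 0, 0, 0, 1]]]}}

```text
clock: 1.93
eef_pos: [0.6155, 0.1934, 0.1217]
tool_rot: [0.798, 0.603, -0.006, -0.003]
ft_force: [0.0, -0.5, -0.0]
grip_width: 0.0001
```

```bash
python3 - <<'E'
from workcell import *
import numpy as np
from scipy.spatial.transform import Rotation as R
o=get_obs();r=R.from_quat(o["tool_rot"]).as_matrix();print(o["eef_pos"].round(4),r.round(4).tolist(),o["ft_force"].round(2),o["joint_pos"].round(3))
u=np.array([-.2909,-.9568]);print(np.degrees(np.arctan2(r[1,1],r[0,1])),(o["eef_pos"][:2]-[.6019,.1441])@u,(o["eef_pos"][:2]-[.6019,.1441])@[-u[1],u[0]])
E
```

```text
[0.6155 0.1934 0.1217] [[0.2727, 0.962, -0.0134], [0.9621, -0.2727, -0.0021], [-0.0057, -0.0123, -0.9999]] [ 0.01 -0.46 -0.  ] [3.030e-01 5.830e-01 3.120e-01 1.313e+00 2.000e-03 2.150e+00]
-15.828981500952182 -0.05113846428720849 -0.0012837991917304759
```

Request:
{"name": "move_arm", "arguments": {"moves": [[[0.002, -0.01, -0.01, 0, -0.026, -0.036, 1], [0.002, -0.01, -0.01, 0, 0, 0, 1], [0, 0, -0.008, 0, 0, 0, 1], [0, 0, -0.002, 0, 0, 0, 1], [0, 0, 0, 0, 0, 0, 1]]]}}

```text
clock: 2.35
eef_pos: [0.6149, 0.1807, 0.1049]
tool_rot: [0.804, 0.595, -0.003, -0.0]
ft_force: [-1.3, 0.8, 0.8]
grip_width: -0.0002
```

Request:
{"name": "move_arm", "arguments": {"moves": [[[0, 0, -0.002, 0, 0, 0, 1], [0, 0, -0.002, 0, 0, 0, 1]]]}}

```text
clock: 2.52
eef_pos: [0.6156, 0.1798, 0.1049]
tool_rot: [0.804, 0.594, -0.002, 0.0]
ft_force: [-0.1, -0.4, -1.1]
grip_width: -0.0001
```

Request:
{"name": "move_arm", "arguments": {"moves": [[[0, 0, -0.004, 0, 0, 0, 1], [0, 0, -0.004, 0, 0, 0, 1]]]}}

```text
clock: 2.68
eef_pos: [0.6165, 0.1797, 0.1025]
tool_rot: [0.805, 0.594, -0.0, 0.001]
ft_force: [0.4, 0.3, 0.8]
grip_width: 0.0001
```

Request:
{"name": "move_arm", "arguments": {"moves": [[[-0.008, 0.002, 0, 0, 0, 0, 1], [0, 0, 0, 0, 0, 0, 1]]]}}

```text
clock: 2.85
eef_pos: [0.6123, 0.1807, 0.1024]
tool_rot: [0.805, 0.594, -0.0, 0.001]
ft_force: [-0.1, -0.8, -0.4]
grip_width: 0.0001
```

Request:
{"name": "move_arm", "arguments": {"moves": [[[0, 0, 0, 0, 0, 0, 1], [0, 0, 0, 0, 0, 0, 1]]]}}

```text
clock: 3.02
eef_pos: [0.612, 0.181, 0.1025]
tool_rot: [0.804, 0.594, -0.0, 0.001]
ft_force: [-0.0, 0.3, 0.7]
grip_width: 0.0001
```

Request:
{"name": "move_arm", "arguments": {"moves": [[[0, 0, -0.004, 0, 0, 0, 1], [0, 0, 0, 0, 0, 0, 1]]]}}

```text
clock: 3.18
eef_pos: [0.612, 0.1813, 0.1005]
tool_rot: [0.804, 0.594, -0.0, 0.001]
ft_force: [-0.7, -1.3, -0.4]
grip_width: -0.0005
```

Request:
{"name": "move_arm", "arguments": {"moves": [[[0, 0, -0.004, 0, 0, 0, 1], [0, 0, 0, 0, 0, 0, 1]]]}}

```text
clock: 3.35
eef_pos: [0.612, 0.1814, 0.0982]
tool_rot: [0.804, 0.594, -0.0, 0.001]
ft_force: [0.2, 0.1, -0.1]
grip_width: 0.0001
```

```bash
python3 - <<'E'
from workcell import *
import cv2,numpy as np
for n,(a,b,x,y) in dict(side=(120,260,130,330),top=(150,260,100,290)).items():
    c=camera(n);np.savez(f"{n}1.npz",**c);cv2.imwrite(f"pics/{n}1.png",cv2.resize(c["pixels"][a:b,x:y,::-1],None,fx=4,fy=4,interpolation=cv2.INTER_CUBIC))
o=get_obs();print(o["eef_pos"],o["ft_force"],o["joint_pos"].round(3),o["tau"].round(2))
E
```

```text
[0.6122911  0.18140645 0.09860408] [-0.35517482  0.19297425  0.29950668] [ 2.890e-01  5.710e-01  2.300e-01  1.229e+00 -2.000e-03  2.158e+00] [ 1.000e-02 -5.155e+01  2.446e+01 -1.000e-02 -0.000e+00 -0.000e+00]
```

View pics/side1.png

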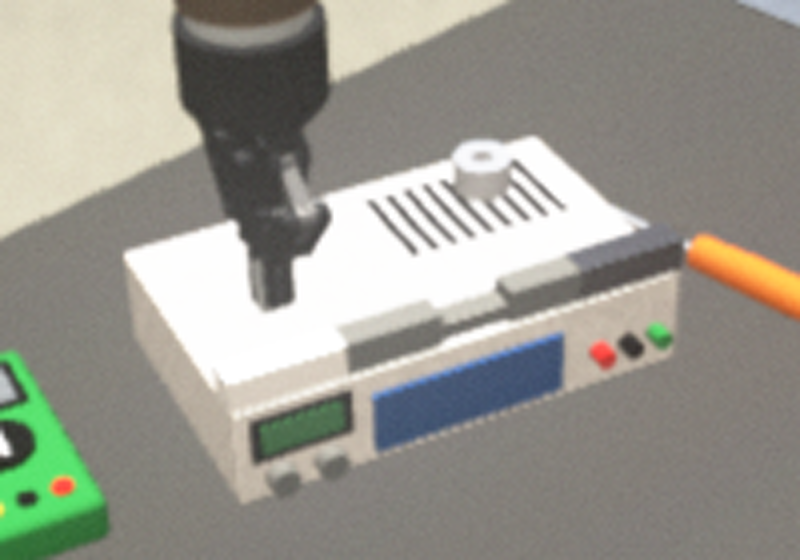

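View pics/top1.png

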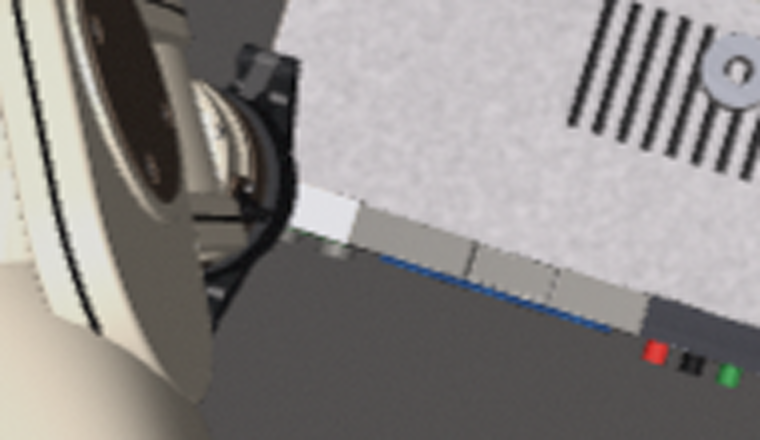

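```bash
python3 - <<'E'
import numpy as np
for n,(a,x) in dict(side=(120,130),top=(150,100)).items():
    c=np.load(n+"1.npz");E=np.linalg.inv(c["extrinsics"])
    for P in ([.6123,.1814,.0876],[.6123,.1814,.0986],[.6123,.1814,.125],[.6019,.1441,.0928],[.6226,.213,.0928],[0.5577,.0023,.0928]):
        q=E[:3,:3]@P+E[:3,3];u=c["fx"]*q[0]/q[2]+c["cx"];v=c["fy"]*q[1]/q[2]+c["cy"];print(n,P,round((u-x)*4),round((v-a)*4),q[2].round(4))
c=np.load("side1.npz");rz=c["range_z"];E=c["extrinsics"]
def w(u,v):
    z=rz[v,u];return (E[:3,:3]@[(u-c["cx"])/c["fx"]*z,(v-c["cy"])/c["fy"]*z,z]+E[:3,3]).round(4)
for v in range(184,200):print(v,w(196,v),w(198,v),w(201,v))
print("pad",w(205,208),w(200,210),"rim",w(228,204))
E
```

```text
side [0.6123, 0.1814, 0.0876] 275 358 1.0501
side [0.6123, 0.1814, 0.0986] 274 342 1.0438
side [0.6123, 0.1814, 0.125] 271 303 1.0289
side [0.6019, 0.1441, 0.0928] 338 329 1.0628
side [0.6226, 0.213, 0.0928] 218 368 1.0347
side [0.5577, 0.0023, 0.0928] 570 257 1.1197
top [0.6123, 0.1814, 0.0876] 281 199 0.8843
top [0.6123, 0.1814, 0.0986] 277 198 0.8734
top [0.6123, 0.1814, 0.125] 267 196 0.847
top [0.6019, 0.1441, 0.0928] 354 220 0.878
top [0.6226, 0.213, 0.0928] 216 177 0.8802
top [0.5577, 0.0023, 0.0928] 642 314 0.8734
184 [0.5853 0.2033 0.1798] [0.5775 0.2042 0.184 ] [0.5797 0.1949 0.1783]
185 [0.5873 0.202  0.1757] [0.5788 0.2034 0.1805] [0.5825 0.193  0.1735]
186 [0.5884 0.2014 0.1724] [0.5829 0.2005 0.1746] [0.5973 0.1818 0.1582]
187 [0.5992 0.1936 0.1606] [0.6013 0.1868 0.1562] [0.5955 0.1834 0.1574]
188 [0.6004 0.1929 0.1571] [0.5987 0.189  0.156 ] [0.5971 0.1824 0.1535]
189 [0.6017 0.1922 0.1536] [0.5997 0.1885 0.1527] [0.5972 0.1825 0.1509]
190 [0.6017 0.1924 0.1511] [0.5989 0.1893 0.1509] [0.5976 0.1824 0.1481]
191 [0.6019 0.1924 0.1485] [0.5968 0.1911 0.1503] [0.5988 0.1817 0.1445]
192 [0.6036 0.1914 0.1445] [0.6006 0.1885 0.1445] [0.5955 0.1844 0.145 ]
193 [0.6024 0.1926 0.1431] [0.5996 0.1895 0.1429] [0.5973 0.1833 0.1409]
194 [0.6059 0.1902 0.1375] [0.5985 0.1905 0.1414] [0.5972 0.1836 0.1385]
195 [0.6045 0.1915 0.1363] [0.6014 0.1886 0.1363] [0.5977 0.1834 0.1355]
196 [0.6043 0.1919 0.134 ] [0.5992 0.1904 0.1358] [0.6044 0.1785 0.127 ]
197 [0.6045 0.1919 0.1312] [0.6056 0.1859 0.1275] [0.668  0.1302 0.0664]
198 [0.6068 0.1904 0.1266] [0.6673 0.1397 0.0689] [0.6645 0.1331 0.0668]
199 [0.6685 0.1448 0.068 ] [0.6648 0.1418 0.0684] [0.6584 0.1379 0.0696]
pad [0.6025 0.1717 0.0918] [0.6065 0.1828 0.0902] rim [0.5827 0.1215 0.0862]
```

The side camera shows the fingertips at about z 0.126 (pixel 272,303), 34 mm above the pad. The reported TCP would put them at 0.088. The absence of any contact force agrees with the camera, so I'll go by the camera and force. Next I'll descend a bit and compare again.

Request:
{"name": "move_arm", "arguments": {"moves": [[[0, 0, -0.012, 0, 0, 0, 1], [0, 0, -0.012, 0, 0, 0, 1], [0, 0, 0, 0, 0, 0, 1]]]}}

```text
clock: 3.7
eef_pos: [0.6127, 0.1815, 0.0859]
tool_rot: [0.804, 0.594, 0.001, 0.001]
ft_force: [-0.3, -0.1, -0.8]
grip_width: 0.0005
```

```bash
cat > look.py <<'E'
import sys,cv2,numpy as np
from workcell import *
k=sys.argv[1]
c=camera("side");np.savez(f"side{k}.npz",**c)
cv2.imwrite(f"pics/side{k}.png",cv2.resize(c["pixels"][100:260,130:330,::-1],None,fx=4,fy=3.75,interpolation=cv2.INTER_CUBIC)if 0 else cv2.resize(c["pixels"][110:260,130:330,::-1],None,fx=4,fy=4,interpolation=cv2.INTER_CUBIC))
o=get_obs();print(o["clock"],o["eef_pos"].round(4),o["ft_force"].round(2),o["tool_rot"].round(4),o["joint_pos"].round(3),o["tau"].round(2))
u=np.array([-.2909,-.9568]);d=o["eef_pos"][:2]-[.6019,.1441]
print("s,t",(d@u).round(4),(d@[-u[1],u[0]]).round(4))
E
python3 look.py 2
```

```text
3.75 [0.6127 0.1815 0.0862] [ 0.37 -0.1  -1.15] [8.043e-01 5.942e-01 6.000e-04 1.100e-03] [ 2.890e-01  5.800e-01  2.110e-01  1.200e+00 -2.000e-03  2.158e+00] [ 1.000e-02 -5.200e+01  2.445e+01 -1.200e-01 -0.000e+00  0.000e+00]
s,t -0.0389 -0.0005
```

View pics/side2.png

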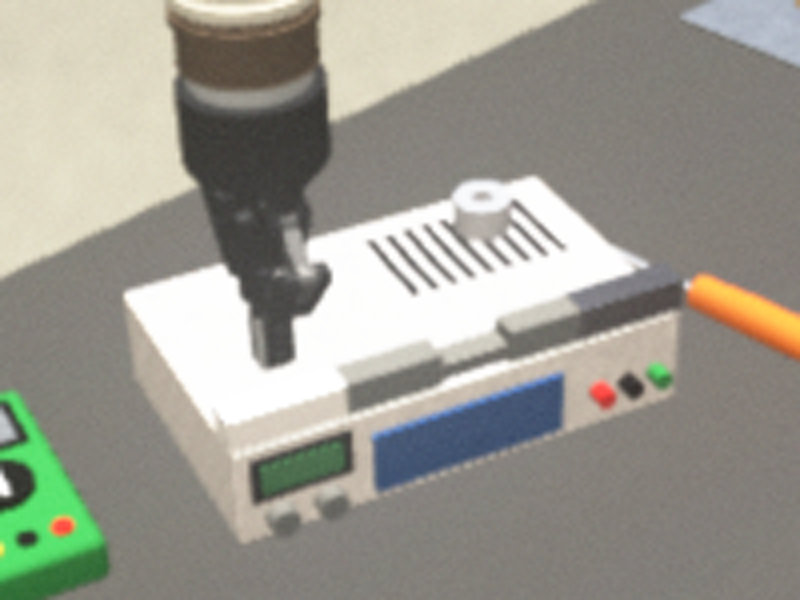

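The tips moved down by the commanded 12 mm and are at about z 0.114, still roughly 20 mm above the pad. The offset is constant.

Request:
{"name": "move_arm", "arguments": {"moves": [[[0, 0, -0.012, 0, 0, 0, 1], [0, 0, -0.012, 0, 0, 0, 1], [0, 0, -0.004, 0, 0, 0, 1], [0, 0, 0, 0, 0, 0, 1]]]}}

```text
clock: 4.08
eef_pos: [0.6126, 0.1814, 0.0704]
tool_rot: [0.804, 0.594, 0.0, 0.001]
ft_force: [0.1, 0.0, 0.2]
grip_width: 0.0005
```

```bash
python3 look.py 3;python3 - <<'E'
import numpy as np
c=np.load("side3.npz");rz=c["range_z"];E=c["extrinsics"]
h,w=rz.shape;U,V=np.meshgrid(np.arange(w),np.arange(h))
W=np.stack([(U-c["cx"])/c["fx"]*rz,(V-c["cy"])/c["fy"]*rz,rz],-1)@E[:3,:3].T+E[:3,3]
dark=(c["pixels"].max(-1)<110)
for v in range(194,212):
    print(v,[(u,W[v,u].round(3).tolist()) for u in (193,196,200,203) if dark[v,u]])
E
```

```text
4.1333 [0.6126 0.1814 0.0705] [0.14 1.18 0.12] [8.043e-01 5.942e-01 4.000e-04 1.000e-03] [ 2.890e-01  5.910e-01  1.890e-01  1.167e+00 -2.000e-03  2.158e+00] [ 0.000e+00 -5.257e+01  2.441e+01 -1.000e-01 -1.000e-02 -0.000e+00]
s,t -0.0388 -0.0006
194 [(196, [0.59, 0.202, 0.151]), (200, [0.573, 0.204, 0.161]), (203, [0.582, 0.19, 0.15])]
195 [(196, [0.588, 0.204, 0.151]), (200, [0.578, 0.201, 0.154]), (203, [0.58, 0.192, 0.149])]
196 [(196, [0.59, 0.203, 0.147]), (200, [0.584, 0.196, 0.147])]
197 [(196, [0.604, 0.192, 0.132]), (200, [0.6, 0.185, 0.13])]
198 [(200, [0.6, 0.185, 0.128])]
199 [(200, [0.598, 0.186, 0.126])]
200 [(200, [0.597, 0.188, 0.125])]
201 [(200, [0.601, 0.185, 0.119])]
202 [(200, [0.599, 0.187, 0.118]), (203, [0.597, 0.18, 0.116])]
203 [(200, [0.603, 0.184, 0.112]), (203, [0.596, 0.181, 0.114])]
204 [(200, [0.601, 0.185, 0.111]), (203, [0.598, 0.18, 0.11])]
205 [(200, [0.599, 0.187, 0.11])]
206 []
207 []
208 []
209 []
210 []
211 []
```

View pics/side3.png

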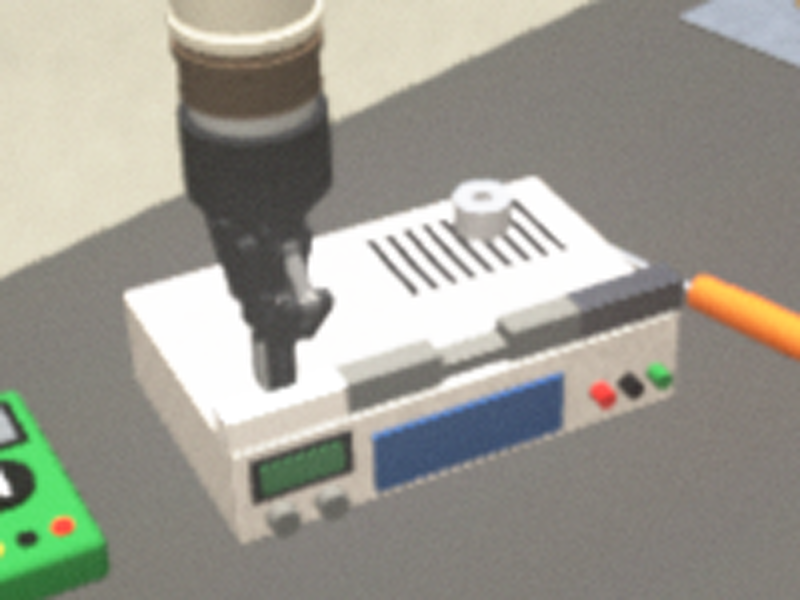

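The tips are at about z 0.10, centred across the rim (the finger's front face is at t of about -15 mm, as expected). I'll approach contact in small steps.

Request:
{"name": "move_arm", "arguments": {"moves": [[[0, 0, -0.006, 0, 0, 0, 1], [0, 0, 0, 0, 0, 0, 1]]]}}

```text
clock: 4.3
eef_pos: [0.6126, 0.1814, 0.0673]
tool_rot: [0.804, 0.594, 0.0, 0.001]
ft_force: [0.1, -0.1, -0.3]
grip_width: -0.0001
```

Request:
{"name": "move_arm", "arguments": {"moves": [[[0, 0, -0.004, 0, 0, 0, 1], [0, 0, 0, 0, 0, 0, 1]]]}}

```text
clock: 4.47
eef_pos: [0.6129, 0.1815, 0.0654]
tool_rot: [0.804, 0.594, 0.001, 0.001]
ft_force: [-0.5, 0.4, -0.1]
grip_width: -0.0003
```

Request:
{"name": "move_arm", "arguments": {"moves": [[[0, 0, -0.003, 0, 0, 0, 1], [0, 0, 0, 0, 0, 0, 1]]]}}

```text
clock: 4.63
eef_pos: [0.6135, 0.1817, 0.0646]
tool_rot: [0.804, 0.594, 0.001, 0.001]
ft_force: [0.0, 0.5, 0.5]
grip_width: -0.0001
```

Request:
{"name": "move_arm", "arguments": {"moves": [[[-0.001, 0, -0.003, 0, 0, 0, 1], [0, 0, 0, 0, 0, 0, 1]]]}}

```text
clock: 4.8
eef_pos: [0.6139, 0.1818, 0.0647]
tool_rot: [0.804, 0.594, 0.003, 0.002]
ft_force: [-0.1, -1.0, -0.6]
grip_width: -0.0001
```

Request:
{"name": "move_arm", "arguments": {"moves": [[[-0.001, 0, -0.003, 0, 0, 0, 1], [0, 0, 0, 0, 0, 0, 1]]]}}

```text
clock: 4.97
eef_pos: [0.6143, 0.182, 0.0645]
tool_rot: [0.804, 0.594, 0.004, 0.003]
ft_force: [-0.3, -0.4, -0.2]
grip_width: 0.0001
```

Request:
{"name": "move_arm", "arguments": {"moves": [[[-0.001, 0, -0.003, 0, 0, 0, 1], [0, 0, 0, 0, 0, 0, 1]]]}}

```text
clock: 5.13
eef_pos: [0.6146, 0.1821, 0.0645]
tool_rot: [0.804, 0.594, 0.005, 0.003]
ft_force: [0.7, -0.6, 0.8]
grip_width: 0.0001
```

```bash
python3 look.py 4
```

```text
5.1833 [0.6145 0.1821 0.0644] [ 0.57 -0.04  1.02] [0.8044 0.5941 0.0049 0.003 ] [ 2.890e-01  5.920e-01  1.730e-01  1.140e+00 -2.000e-03  2.159e+00] [-0.000e+00 -5.158e+01  2.366e+01 -3.000e-02 -1.000e-02  0.000e+00]
s,t -0.0401 0.001
```

View pics/side4.png

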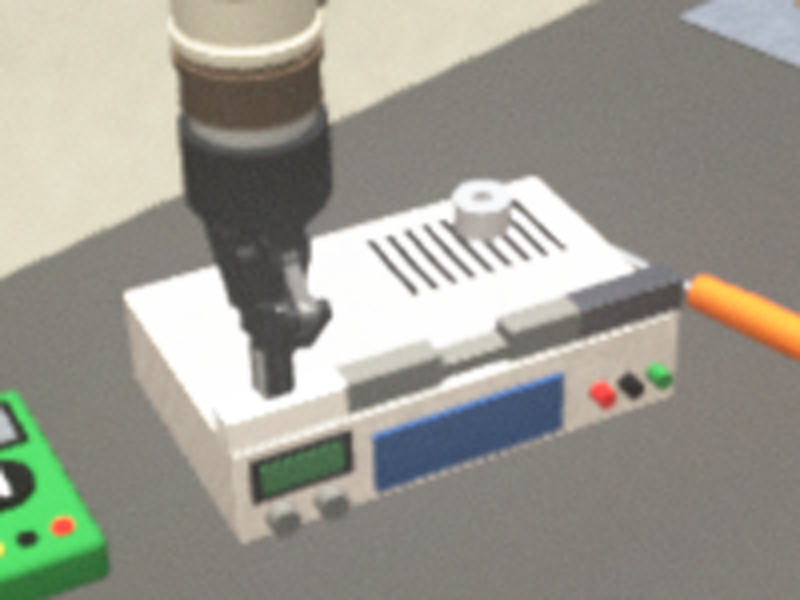

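Request:
{"name": "move_arm", "arguments": {"moves": [[[-0.004, 0, -0.004, 0, 0.022, 0, 1], [0, 0, -0.004, 0, 0, 0, 1]]]}}

```text
clock: 5.35
eef_pos: [0.6143, 0.1821, 0.0642]
tool_rot: [0.804, 0.594, 0.002, 0.001]
ft_force: [-6.9, -2.4, 15.2]
grip_width: 0.0002
```

```bash
cat > st.py <<'E'
import numpy as np
from workcell import *
o=get_obs();print(o["clock"].round(2),o["eef_pos"].round(4),o["ft_force"].round(2),o["ft_torque"].round(2),o["joint_pos"].round(3),o["tau"].round(2))
u=np.array([-.2909,-.9568]);d=o["eef_pos"][:2]-[.6019,.1441]
q=o["tool_rot"];from scipy.spatial.transform import Rotation as R
M=R.from_quat(q).as_matrix()
print("s,t",(d@u).round(4),(d@[-u[1],u[0]]).round(4),"z axis",M[:,2].round(4),"yaw y",np.degrees(np.arctan2(M[1,1],M[0,1])).round(2))
E
python3 st.py
```

```text
Traceback (most recent call last):
  File "st.py", line 3, in <module>
    o=get_obs();print(o["clock"].round(2),o["eef_pos"].round(4),o["ft_force"].round(2),o["ft_torque"].round(2),o["joint_pos"].round(3),o["tau"].round(2))
                      ^^^^^^^^^^^^^^^^
AttributeError: 'float' object has no attribute 'round'
```

Contact with the pad is clear now: 15 N at a reported z of 0.0645, which gives a constant offset of -39 mm. I'll run along the rim with light pressure.

Request:
{"name": "move_arm", "arguments": {"moves": [[[-0.004, -0.011, -0.001, 0, 0, 0, 1], [-0.004, -0.011, -0.001, 0, 0, 0, 1], [-0.004, -0.011, -0.001, 0, 0, 0, 1]]]}}

```text
clock: 5.6
eef_pos: [0.6098, 0.168, 0.0642]
tool_rot: [0.804, 0.595, 0.005, 0.0]
ft_force: [1.1, 3.1, 4.2]
grip_width: 0.0001
```

```bash
sed -i 's/o\["clock"\].round(2)/round(float(o["clock"]),2)/' st.py; python3 st.py
```

```text
5.6 [0.6098 0.168  0.0642] [1.11 3.08 4.24] [ 0.74 -0.19 -0.03] [0.267 0.577 0.146 1.13  0.004 2.134] [ -1.46 -47.77  21.39   0.84  -0.91   0.08]
s,t -0.0252 0.0006 z axis [ 0.0086  0.0063 -0.9999] yaw y -16.98
```

Request:
{"name": "move_arm", "arguments": {"moves": [[[-0.004, -0.011, -0.001, -0.012, 0.014, 0, 1], [-0.004, -0.011, -0.001, 0, 0, 0, 1], [-0.004, -0.011, -0.001, 0, 0, 0, 1], [-0.004, -0.011, -0.001, 0, 0, 0, 1]]]}}

```text
clock: 5.93
eef_pos: [0.604, 0.1473, 0.0642]
tool_rot: [0.803, 0.596, 0.005, -0.0]
ft_force: [1.5, 4.3, 5.5]
grip_width: 0.0003
```

```bash
python3 st.py
```

```text
5.93 [0.604  0.1473 0.0642] [1.54 4.28 5.51] [ 0.82 -0.2   0.02] [0.237 0.559 0.113 1.118 0.004 2.102] [ -1.51 -46.5   21.07   0.8   -0.98   0.08]
s,t -0.0037 0.0011 z axis [ 0.007   0.0061 -1.    ] yaw y -16.88
```

Request:
{"name": "move_arm", "arguments": {"moves": [[[-0.004, -0.011, -0.001, -0.01, 0.01, 0, 1], [-0.004, -0.011, -0.001, 0, 0, 0, 1], [-0.004, -0.011, -0.002, 0, 0, 0, 1], [-0.004, -0.011, -0.002, 0, 0, 0, 1]]]}}

```text
clock: 6.27
eef_pos: [0.5978, 0.1259, 0.0634]
tool_rot: [0.803, 0.596, 0.005, -0.001]
ft_force: [1.9, 5.3, 8.0]
grip_width: 0.0
```

```bash
python3 st.py
```

```text
6.27 [0.5978 0.1259 0.0634] [1.86 5.27 8.  ] [ 1.27 -0.28  0.03] [0.205 0.539 0.077 1.101 0.005 2.069] [ -2.96 -43.41  19.25   1.13  -1.69   0.08]
s,t 0.0186 0.0014 z axis [ 0.0074  0.0069 -0.9999] yaw y -16.82
```

The tips dropped 0.8 mm onto the grey rim. Continuing along it.

Request:
{"name": "move_arm", "arguments": {"moves": [[[-0.005, -0.011, -0.001, -0.01, 0.01, 0, 1], [-0.004, -0.011, -0.001, 0, 0, 0, 1], [-0.004, -0.011, -0.001, 0, 0, 0, 1], [-0.004, -0.011, -0.001, 0, 0, 0, 1], [-0.004, -0.011, -0.001, 0, 0, 0, 1], [-0.004, -0.011, -0.001, 0, 0, 0, 1]]]}}

```text
clock: 6.77
eef_pos: [0.5876, 0.0931, 0.0634]
tool_rot: [0.802, 0.597, 0.007, -0.001]
ft_force: [2.2, 4.6, 5.9]
grip_width: -0.0001
```

```bash
python3 st.py
```

```text
6.77 [0.5876 0.0931 0.0634] [2.17 4.61 5.88] [ 0.91 -0.22 -0.02] [0.153 0.507 0.024 1.075 0.008 2.016] [ -1.7  -43.68  20.37   0.76  -1.11   0.09]
s,t 0.053 0.0012 z axis [ 0.0104  0.0092 -0.9999] yaw y -16.74
```

Request:
{"name": "move_arm", "arguments": {"moves": [[[-0.004, -0.011, -0.001, -0.015, 0.015, 0, 1], [-0.004, -0.011, -0.001, 0, 0, 0, 1], [-0.004, -0.011, -0.001, 0, 0, 0, 1], [-0.004, -0.011, -0.002, 0, 0, 0, 1]]]}}

```text
clock: 7.1
eef_pos: [0.5774, 0.0678, 0.0601]
tool_rot: [0.803, 0.596, -0.0, 0.0]
ft_force: [-0.3, -0.4, -0.2]
grip_width: -0.0001
```

```bash
python3 st.py
```

```text
7.1 [0.5774 0.0678 0.0601] [-0.28 -0.44 -0.24] [ 0.02  0.04 -0.01] [ 0.117  0.495 -0.006  1.07  -0.     1.981] [  0.74 -46.91  23.47   0.07   0.06   0.1 ]
s,t 0.0801 -0.0012 z axis [-1.e-04 -3.e-04 -1.e+00] yaw y -16.78
```

The tips dropped into the notch: z is 3.3 mm lower, the force is zero, and s is 80 mm, which is the notch's centre. Pressing straight down now.

Request:
{"name": "move_arm", "arguments": {"moves": [[[0, 0, -0.005, 0, 0, 0, 1], [0, 0, -0.005, 0, 0, 0, 1], [0, 0, -0.005, 0, 0, 0, 1]]]}}

```text
clock: 7.35
eef_pos: [0.5751, 0.0652, 0.0507]
tool_rot: [0.804, 0.595, -0.002, -0.001]
ft_force: [0.4, 1.9, 5.2]
grip_width: 0.0003
```

```bash
python3 st.py
```

```text
7.35 [0.5751 0.0652 0.0507] [0.39 1.85 5.21] [ 0.43  0.   -0.02] [ 1.130e-01  5.030e-01 -2.100e-02  1.052e+00 -1.000e-03  1.980e+00] [ -1.24 -43.48  20.56   0.17  -0.57   0.  ]
s,t 0.0833 -0.0027 z axis [-0.0041 -0.0011 -1.    ] yaw y -16.96
```

Request:
{"name": "move_arm", "arguments": {"moves": [[[0.002, 0.002, -0.005, 0, 0, 0, 1], [0, 0, -0.004, 0, 0, 0, 1], [0, 0, -0.001, 0, 0, 0, 1]]]}}

```text
clock: 7.6
eef_pos: [0.5753, 0.0653, 0.0474]
tool_rot: [0.804, 0.595, -0.003, -0.0]
ft_force: [-2.5, 0.5, 4.6]
grip_width: 0.0007
```

```bash
python3 st.py;python3 look.py 5
```

```text
7.6 [0.5753 0.0653 0.0474] [-2.48  0.45  4.55] [ 0.   0.3 -0. ] [ 0.115  0.507 -0.023  1.046 -0.003  1.982] [ -0.21 -44.43  21.86  -0.49  -0.09  -0.  ]
s,t 0.0831 -0.0025 z axis [-0.0051 -0.0035 -1.    ] yaw y -16.98
7.65 [0.5753 0.0653 0.0473] [-2.01 -1.03  8.96] [ 8.037e-01  5.950e-01 -3.100e-03 -1.000e-04] [ 0.115  0.507 -0.023  1.046 -0.003  1.982] [ -0.11 -42.68  21.11  -0.82  -0.05  -0.  ]
s,t 0.0831 -0.0025
```

View pics/side5.png

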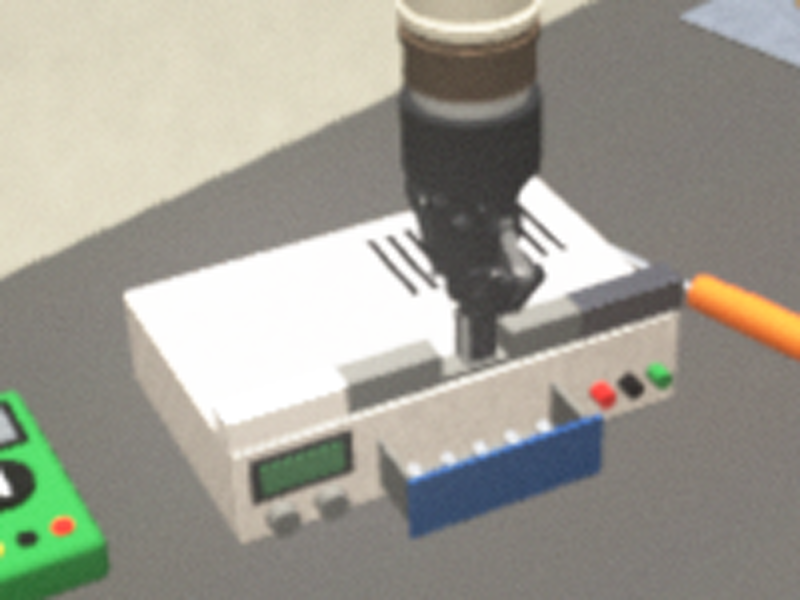

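The tray is springing out, with its blue front now at (505,475). I'll hold for a moment so it comes out fully, then lift straight up.

Request:
{"name": "move_arm", "arguments": {"moves": [[[0, 0, 0, 0, 0, 0, 1], [0, 0, 0, 0, 0, 0, 1], [0, 0, 0, 0, 0, 0, 1], [0, 0, 0, 0, 0, 0, 1]]]}}

```text
clock: 7.98
eef_pos: [0.5753, 0.0652, 0.0478]
tool_rot: [0.804, 0.595, -0.004, 0.001]
ft_force: [-0.2, -0.8, 4.5]
grip_width: 0.0001
```

Request:
{"name": "move_arm", "arguments": {"moves": [[[0, 0, 0.01, 0, 0, 0, 1], [0, 0, 0.02, 0, 0, 0, 1], [0, 0, 0.04, 0, 0, 0, 1], [0, 0, 0.06, 0, 0, 0, 1], [0, 0, 0.06, 0, 0, 0, 1], [0, 0, 0.06, 0, 0, 0, 1], [0, 0, 0, 0, 0, 0, 1]]]}}

```text
clock: 8.57
eef_pos: [0.5692, 0.0645, 0.174]
tool_rot: [0.803, 0.595, -0.01, -0.003]
ft_force: [1.8, 0.2, 0.6]
grip_width: -0.0
```

```bash
python3 st.py
```

```text
8.57 [0.5692 0.0645 0.174 ] [1.82 0.19 0.55] [ 0.02 -0.05  0.  ] [ 0.116  0.416  0.179  1.354 -0.006  1.982] [ 0.000e+00 -4.178e+01  2.243e+01  1.230e+00 -2.000e-02 -0.000e+00]
s,t 0.0857 -0.0081 z axis [-0.0198 -0.0081 -0.9998] yaw y -16.91
```

Next I'll back away sideways so the top camera can see the rim, then check.

Request:
{"name": "move_arm", "arguments": {"moves": [[[-0.04, -0.06, 0.01, 0, 0, 0, 1], [-0.04, -0.06, 0.01, 0, 0, 0, 1], [-0.04, -0.06, 0, 0, 0, 0, 1], [-0.04, -0.06, 0, 0, 0, 0, 1], [-0.04, -0.06, 0, 0, 0, 0, 1], [-0.04, -0.06, 0, 0, 0, 0, 1], [0, 0, 0, 0, 0, 0, 1], [0, 0, 0, 0, 0, 0, 1]]]}}

```text
clock: 9.23
eef_pos: [0.4426, -0.1196, 0.1846]
tool_rot: [0.802, 0.597, -0.011, -0.003]
ft_force: [1.0, 0.6, -0.2]
grip_width: 0.0004
```

```bash
python3 look.py 6; python3 - <<'E'
from workcell import *
import cv2,numpy as np
c=camera("top");cv2.imwrite("pics/top6.png",cv2.resize(c["pixels"][:,:,::-1],(800,600)))
a=np.load("top0.npz");E=c["extrinsics"];print(np.abs(E-a["extrinsics"]).max())
rz=c["range_z"];vs,us=np.nonzero(rz>0)
W=np.c_[(us-c["cx"])/c["fx"],(vs-c["cy"])/c["fy"],np.ones(len(us))]*rz[vs,us][:,None]@E[:3,:3].T+E[:3,3]
o=np.array([.6019,.1441]);u=np.array([-.2909,-.9568]);n=np.array([-u[1],u[0]])
s=(W[:,:2]-o)@u;t=(W[:,:2]-o)@n
for q in np.arange(.05,.115,.006):
    m=(abs(s-q)<.003)&(abs(t)<.006);print(round(q,3),np.median(W[m,2]).round(4))
for q in np.arange(-.072,-.008,.004):
    m=(abs(s-.075)<.04)&(abs(t-q)<.002);print("t",round(q,3),np.median(W[m,2]).round(4))
E
```

```text
9.2833 [ 0.4425 -0.1195  0.1846] [-0.96 -0.2  -0.08] [ 0.8017  0.5976 -0.0113 -0.0031] [-0.254  0.184 -0.115  1.291 -0.014  1.607] [-1.200e-01 -3.384e+01  2.507e+01 -1.100e-01  5.000e-02 -2.000e-02]
s,t 0.2985 -0.0758
0.0
0.05 0.0926
0.056 0.0914
0.062 0.0839
0.068 0.0847
0.074 0.0847
0.08 0.085
0.086 0.0848
0.092 0.0845
0.098 0.0843
0.104 0.0917
0.11 0.0924
t -0.072 0.0
t -0.068 -0.0
t -0.064 0.0013
t -0.06 0.0544
t -0.056 0.0499
t -0.052 0.0213
t -0.048 0.019
t -0.044 0.0188
t -0.04 0.0192
t -0.036 0.019
t -0.032 0.0186
t -0.028 0.0192
t -0.024 0.018
t -0.02 0.0173
t -0.016 0.0179
t -0.012 0.0682
```

View pics/top6.png

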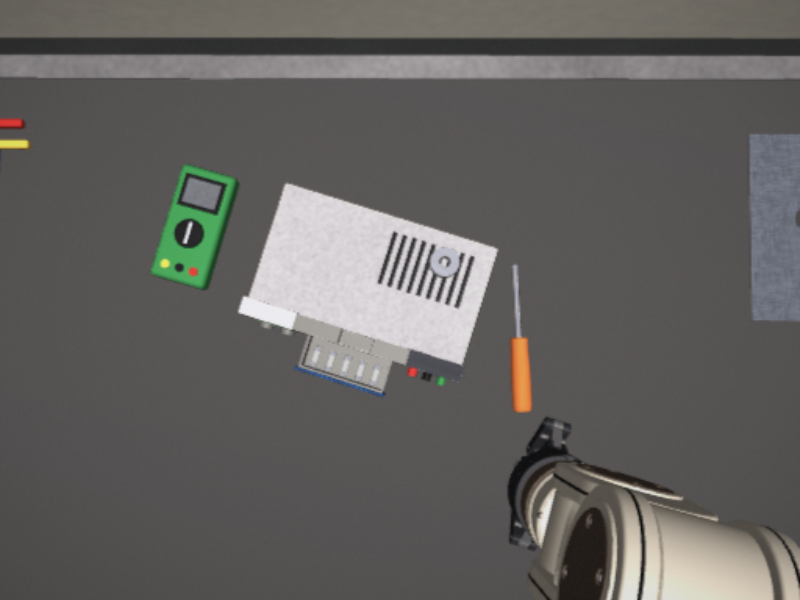

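View pics/side6.png

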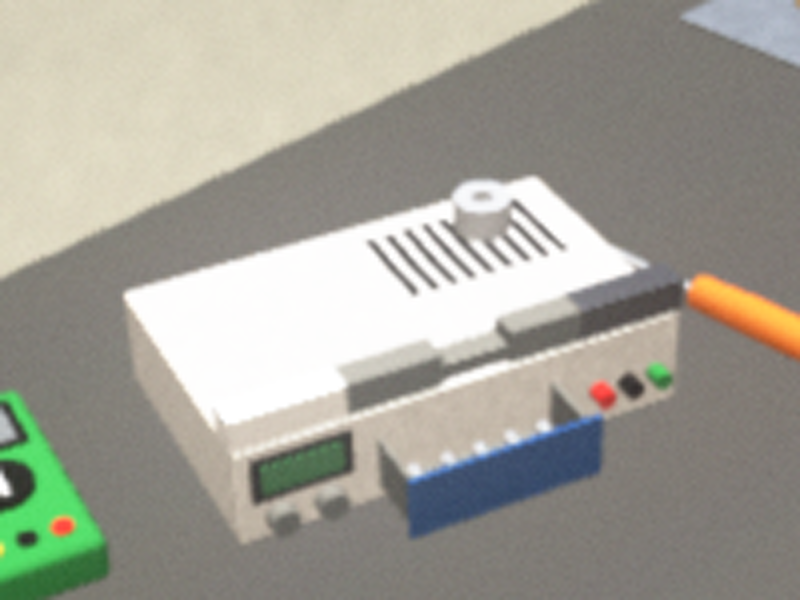

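The tray's front is at t of about -61 mm, so it is out about 45 mm from the panel. The catch is back up at z 0.0847. The meter at (195,228), hub at (445,262) and driver at (520,340) are all where they were. Handing in.

```bash
python3 -c "
from workcell import *
print(job_done())"
```

```text
the job is handed in; nothing more can be done
None
```

The fuse tray is fully out, the catch is back up, and I handed the job in at about 9.3 s. With the fingers shut, I touched the white pad and ran along the grey rim. I felt the 0.8 mm step down and then the drop into the notch, about 80 mm past the pad's end (unit y about -6 mm). I pressed the catch there by its full 8 mm, held until the tray was out, lifted straight up and moved clear.

**Last checks:**
- **Tray:** the top camera's depth shows it out by about 45 mm.
- **Catch:** it is back up, about 8 mm below the rim.
- **Other objects:** the meter, hub and screwdriver are at the same pixels as at the start.
- **Arm:** it touches nothing, and the last force reading was about 1 N, which is noise.

**What disagreed:** the reported tool height read about 39 mm lower than the true height near the unit. I saw this when no contact came where it was expected, and the side camera showed the fingertips about 34 mm above the pad. After that I set heights by camera and contact. The first firm touch on the pad read 15 N, the highest force I saw. It read about 4–8 N while sliding and 5–9 N while pressing the catch.

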